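Lay out a bottle-mould set for checking before a job change

TASK

Lay the small parts out on the bench in line with the two mould halves, as in an exploded view, each standing upright as you found it, centred on the cavity's line and a finger's width (about 20 mm) clear of its neighbour. For the blank mould half: the baffle off its baffle end, the neck ring off its neck end, and the plunger beyond the neck ring, so that the neck ring stands between mould and plunger; for the blow mould half: the bottom plate off its base end and the blow head off its neck end. Let go of everything, and leave the two sample bottles standing where they are.

Things in the scene. Friction and masses are not known exactly. Their poses are not given: they have to be found in the camera images.
- blank_mould: Blank (parison) mould half, fixed: the shorter dark iron block, 130 mm long, 92 wide, 46 high, with a slim tapering cavity open upwards. Origin: centre of the underside. Its y axis runs along the cavity line to the neck end (end face at y = +65 mm: cavity narrow, then a 61 mm wide recess in the end). The baffle end (fuller end of the cavity) is at y = -65 mm. z up.
- blow_mould: Blow mould half, fixed: the longer dark iron block, 150 mm long, 104 wide, 52 high, with a half-bottle cavity (body, shoulder, neck) open upwards. Origin: centre of the underside. Its y axis runs along the cavity line to the neck end (end face at y = +75 mm, narrow end of the bottle shape). The base end is at y = -75 mm. z up.
- baffle_center (a point): Baffle: solid bronze mushroom shape, 48 mm high: foot 40 mm in diameter for the lowest 16 mm, then a disc 56 mm in diameter from 18 to 38 mm height, then a stub 24 mm in diameter on top. About 0.56 kg. It stands loose on the bench; this point is its centre, half-way up on its upright axis; z up. 
- neck_ring_center (a point): Neck ring: bronze ring 60 mm in diameter, 32 mm high, with a 26 mm hole through the middle, a groove round the outside and a split line across. About 0.6 kg. It stands loose on the bench; this point is its centre, half-way up on its upright axis; z up. 
- plunger_center (a point): Plunger: the slimmest part, bright steel, 66 mm high: foot flange 36 mm in diameter and 10 mm thick, shank 24 mm in diameter from 10 to 46 mm height, then a narrower rounded tip 16 to 14 mm in diameter. About 0.2 kg. It stands loose on the bench; this point is its centre, half-way up on its upright axis; z up. 
- bottom_plate_center (a point): Bottom plate: dark cast-iron flat disc 62 mm in diameter, its side straight up to 23 mm, then a low dome up to 30 mm. About 0.55 kg. It stands loose on the bench; this point is its centre, half-way up on its upright axis; z up. 
- blow_head_center (a point): Blow head: bronze bell, 58 mm high: cylinder 58 mm in diameter up to 30 mm, a sloping shoulder with vent holes, and a collar 44 mm in diameter with a dark bore at the top. About 0.62 kg. It stands loose on the bench; this point is its centre, half-way up on its upright axis; z up. 
- green_bottle_center (a point): Green glass sample bottle, 52 mm in diameter, 150 mm high, standing loose near the far left of the work; not to be disturbed. This point is its centre, 75 mm up.
- amber_bottle_center (a point): Amber glass sample bottle, 52 mm in diameter, 150 mm high, standing loose near the far right of the work; not to be disturbed. This point is its centre, 75 mm up.
Mind the look-alikes: they are no part of the job. Leave any green or purple look-alike of the part that bears baffle_center alone.

How it is judged:
By the outcome, as a careful person would: the job done as asked, in the order asked, and still so for the second after the job is handed in, with the robot touching nothing.
It also fails if it takes over 138 s, if anything falls off the work surface, if the arm or the gripper's body presses on something with over 40 N, if the wrist force passes 120 N, or if a joint passes its speed limit or range.

ROBOT

A 6-joint arm with a two-finger parallel gripper is mounted at the origin on the work surface. World frame = base frame: x ahead of the robot, y to its left, z up, the work surface at z = 0. Lengths are in m, angles in degrees, forces in N, time in s.
With the tool pointing down it reaches from about 0.375 to 0.9 m from the base axis. Payload 3.1 kg.
Tool frame: the origin (TCP) lies midway between the tips of the shut fingers; the grasp point (between the pads) lies 19 mm behind it; z points along the fingers, y is the direction in which the jaws open and shut (so a half turn about z gives the same grasp; the last joint's range is limited). The gripper opens to 87 mm and grips with 3 to 60 N. Pads are 19 mm wide; open, the fingers measure 117 mm over their backs; the gripper's body (75 mm by 190 mm) begins 51 mm behind the grasp point.
Start: joints at [-10.227, 30.224, 82.088, -0, 67.689, -10.227], TCP at [0.625, 0, 0.223] pointing down, gripper open.
Joint ranges: [-176.69, 176.69], [-43.24, 126.21], [12.49, 139.97], [-82, 262], [0, 151.66], [-163.58, 163.58]. Speed limits (degrees/s): [159.86, 159.86, 180, 180, 180, 180].

INTERFACE

Orientations are given as a 3x3 rotation matrix whose columns are the frame's x, y, z axes.
In Python, from rig import status, vision, bot, models gives the robot as it stands.
- The arm moves only by the tool send_rows, never from a script. Its argument "moves" is a list of rows, each a list of 7 numbers: the shift along the tool's x, y, z in units of 25 mm (1.0 is 25 mm), then the turn, a rotation vector about the tool's x, y, z in units of 10 degrees (1.0 is 10 degrees), then the closure, from -1 (fully open) to 1 (shut), so that 0 is half open. In form: [[dx, dy, dz, rx, ry, rz, hand], ...]. A call has 1 to 12 rows; each row shifts and turns the commanded pose from where the row before left it, along the tool's axes as they then stand; what a row does not reach is not made up. A row lasts 1/8 s, in which the tool goes at most 62.5 mm and 10.7 degrees, less where a joint would pass 70% of its speed; a pose out of reach is approached as far as the arm can. A call is refused whole if a number of a shift passes 1 or a number of a turn 1, either way. A call with a gripper value outside its range is refused whole. The fingers move at their own pace and stop on an object; the grip force is fixed at half the most. Time passes only in rows, so rows that do not move let the fingers close. It gives the time, the measured TCP pose, the force and the opening at its end, in the units of the state.
- status.read_state(): the state, without advancing time (a new reading comes with each control period).
- vision.capture(name): name is "scene" or "side" or "wrist"; returns a dict with "img" (400x640x3 uint8, red, green, blue), "depth" (400x640 float32, m along the optical axis (not along the pixel's ray), 0 where there is no reading), "fx", "fy", "cx", "cy" (pixels), "distortion" ([k1, k2, p1, p2, k3] as OpenCV has them; the pictures are not rectified), "pose" (4x4, takes a point from camera to world coordinates); the wrist camera has in their place "hand_eye" (4x4, takes a point from camera to tool coordinates, whose origin is the TCP and whose axes are the flange's). Camera axes: x right, y up, looking along -z (the intrinsics and any distortion apply to the point x, -y, -z); pixel columns grow to the right and rows downward; lengths in m; the calibration is good to about 2 mm. A picture is of the moment at which its call begins: read the wrist's pose just before it.
- bot.hand_in(): hands the job in, once; it reports no verdict.
Trained networks look in the newest picture that a camera, given by its name, has taken for a name from the list of things; names that differ only in an ending like _2 or _b are one class to them, and where a whole thing is asked for, a point or a joint stands for the part that bears it (a point fixed in the world has none). Each returns a list of dicts, best first, with "confidence" (0 to 1); they miss things now and then, are a little off and sometimes report something else, mostly with a low value. They report only what shows in the picture. A call takes as long as a camera call. They do not tell look-alikes from the thing itself.
- models.masks_of(camera, name): "mask" (400x640 bool, what is visible of it) and "extent" ([left, top, right, bottom] in pixels, round what is visible of it).
- models.landmark_of(camera, name): "point" ([column, row] in pixels: a listed point, or the origin of a listed thing).
The state is a dict: "time_s": time; "joint_positions": joint angles; "qvel": joint speeds; "tau": joint torques, N m; "position": TCP position; "tcp_rot": TCP orientation; "force": force on the tool from outside, world axes, zero at the start; "moment": the same for the moment, N m; "opening": opening from 0.0 (shut) to 1.0 (fully open).
Only numpy, scipy, OpenCV 4.12 (cv2) and the standard library are available. Lean on these libraries where they do the work, as an engineer would, in place of code of your own. Each camera call takes 0.05 s, during which the arm holds its last target.

## Working session

There is one attempt and no reset: what is moved stays moved. The work goes in short steps, Python scripts to look and compute and a tool call to move; the robot and the scene stay as the last step left them, time stands still between calls to the robot, and variables do not carry over. Pictures are saved under pics/ and viewed, and the job is handed in when it is done.

Besides the shell and the picture viewer there is one more tool, called as name([rows], argument=value, ...), one row to a line, values as JSON. send_rows: Moves the arm, as the interface text tells. Its arguments: {"type":"object","properties":{"moves":{"type":"array"}},"required":["moves"]}

```bash
ls; mkdir -p pics; python3 - <<'E'
from rig import status, vision, bot, models
import cv2
s=status.read_state();print(s)
for n in ["scene","side","wrist"]:
    c=vision.capture(n);cv2.imwrite(f"pics/{n}0.png",c["img"][:,:,::-1])
    print(n,c["fx"],c["fy"],c["cx"],c["cy"],c["distortion"]); print(c.get("pose",c.get("hand_eye")))
E
```

```text
pics
{'time_s': 0.0, 'joint_positions': array([-1.02258933e+01,  3.02777722e+01,  8.21538939e+01, -2.77080885e-04,
        6.76876423e+01, -1.02257594e+01]), 'qvel': array([-0.018449  , -0.03796052, -0.07868743, -0.08523601, -0.04487421,
        0.00607981]), 'tau': array([-5.45745443e-04, -4.40045428e+01, -1.76593530e+01,  6.32597599e-02,
        5.83207863e-02, -1.53719384e-04]), 'position': array([6.24299733e-01, 1.69708000e-04, 2.21598248e-01]), 'tcp_rot': array([[ 8.69327732e-07,  9.99997899e-01, -2.05004114e-03],
       [ 9.99999933e-01, -1.20507254e-07,  3.65271046e-04],
       [ 3.65270031e-04, -2.05004132e-03, -9.99997832e-01]]), 'force': array([-0.11979055, -0.41054149,  1.16154914]), 'moment': array([-0.0043632 ,  0.0294829 , -0.03523346]), 'opening': 0.9964083268176304}
scene 365.6519509012797 365.6519509012797 314.3531355477997 202.50681511617293 [-0.03396762  0.          0.          0.          0.        ]
[[-0.78631163 -0.33729559  0.51763472  1.11162014]
 [ 0.61777043 -0.44087779  0.65114244  0.80379268]
 [ 0.00858618  0.8317803   0.55503857  0.67306352]
 [ 0.          0.          0.          1.        ]]
side 410.61080541209077 410.61080541209077 327.77470291917143 197.04323448394703 [-0.07552047  0.          0.          0.          0.        ]
[[ 0.80265551  0.38395326 -0.45642527 -0.06694121]
 [-0.59639853  0.5259958  -0.60633095 -0.74973819]
 [ 0.00727503  0.75888624  0.65118258  0.97116026]
 [ 0.          0.          0.          1.        ]]
wrist 360.59135855821313 360.59135855821313 322.28409127076486 192.09572184157878 [0.01069317 0.         0.         0.         0.        ]
[[-7.04570924e-04  9.56469832e-01  2.91830369e-01  8.16059273e-02]
 [ 9.99998855e-01  1.06477769e-03 -1.07547965e-03 -5.05965978e-04]
 [-1.33939831e-03  2.91829277e-01 -9.56469487e-01 -1.61402010e-01]
 [ 0.00000000e+00  0.00000000e+00  0.00000000e+00  1.00000000e+00]]
```

View pics/scene0.png

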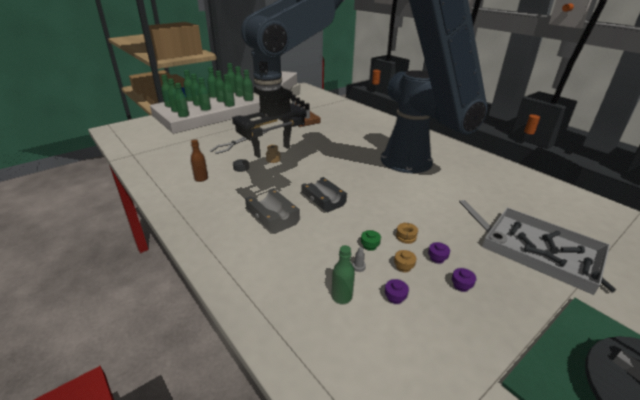

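View pics/side0.png

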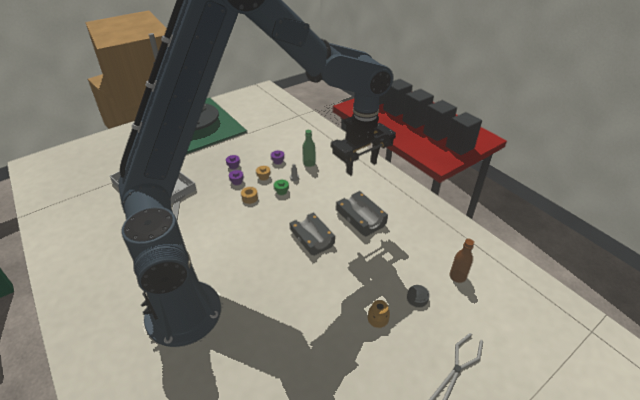

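View pics/wrist0.png

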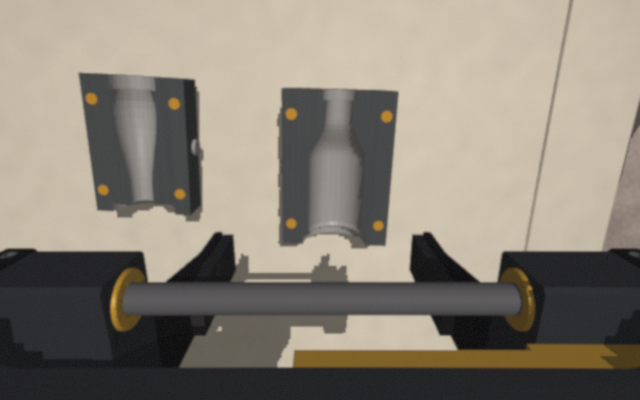

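The scene camera shows the parts: green look-alike (371,239), purple ones (439,251), (463,279), (397,291), bronze at (407,232) and (405,260), and the plunger (360,259). The blow head is at (273,155) and the bottom plate at (241,165). Next I'll measure them and enlarge the crops.

```bash
cat > h.py <<'E'
import numpy as np, cv2
from rig import status, vision, bot, models
def grab(n):
    s=status.read_state(); c=vision.capture(n)
    if "pose" in c: T=np.array(c["pose"])
    else:
        W=np.eye(4);W[:3,:3]=s["tcp_rot"];W[:3,3]=s["position"];T=W@np.array(c["hand_eye"])
    c["T"]=T;c["K"]=np.array([[c["fx"],0,c["cx"]],[0,c["fy"],c["cy"]],[0,0,1.]]);c["D"]=np.array(c["distortion"],float)
    return c
def rays(c,px):
    u=cv2.undistortPoints(np.array(px,float).reshape(-1,1,2),c["K"],c["D"]).reshape(-1,2)
    return np.c_[u[:,0],-u[:,1],-np.ones(len(u))]
def cloud(c,mask):
    v,u=np.nonzero(mask&(c["depth"]>0)); r=rays(c,np.c_[u,v]); P=r*c["depth"][v,u][:,None]
    return P@c["T"][:3,:3].T+c["T"][:3,3]
def plane(c,px,z):
    d=rays(c,px)@c["T"][:3,:3].T; o=c["T"][:3,3]; return o+d*((z-o[2])/d[:,2])[:,None]
def proj(c,P):
    Q=(np.atleast_2d(P)-c["T"][:3,3])@c["T"][:3,:3]; Q=Q*[1,-1,-1]
    return cv2.projectPoints(Q,np.zeros(3),np.zeros(3),c["K"],c["D"])[0].reshape(-1,2)
def tri(cs,pxs):
    A=np.zeros((3,3));b=np.zeros(3)
    for c,p in zip(cs,pxs):
        d=(rays(c,[p])@c["T"][:3,:3].T)[0];d/=np.linalg.norm(d);M=np.eye(3)-np.outer(d,d);A+=M;b+=M@c["T"][:3,3]
    return np.linalg.solve(A,b)
E
cat > m1.py <<'E'
from h import *
H=dict(baffle_center=.024,neck_ring_center=.016,plunger_center=.033,bottom_plate_center=.015,blow_head_center=.029,green_bottle_center=.075,amber_bottle_center=.075)
cs={n:grab(n) for n in ["scene","side"]}
for n in ["scene","side"]:
    im=cs[n]["img"][:,:,::-1]
    x0,y0,x1,y1=(330,200,500,315) if n=="scene" else (210,120,330,220)
    cv2.imwrite(f"pics/{n}_crop.png",cv2.resize(im[y0:y1,x0:x1],None,fx=4.5,fy=4.5,interpolation=cv2.INTER_CUBIC)[:600,:800])
for k,h in H.items():
    for n,c in cs.items():
        for d in models.landmark_of(n,k)[:5]: print(k,n,"lm",np.round(d["confidence"],2),np.round(d["point"]),plane(c,[d["point"]],h)[0].round(4))
        for d in models.masks_of(n,k)[:5]:
            P=cloud(c,np.array(d["mask"])); 
            if len(P): print("   mask",round(d["confidence"],2),d["extent"],len(P),np.median(P,0).round(4),P[:,2].max().round(3), ((P.min(0)+P.max(0))/2).round(4), c["img"][np.array(d["mask"])].mean(0).round())
E
python3 m1.py
```

```text
baffle_center scene lm 0.8 [436. 252.] [0.3965 0.4292 0.024 ]
baffle_center scene lm 0.8 [370. 238.] [0.4951 0.2786 0.024 ]
baffle_center scene lm 0.79 [397. 289.] [0.5777 0.4526 0.024 ]
baffle_center scene lm 0.7 [467. 278.] [0.4157 0.5357 0.024 ]
baffle_center scene lm 0.62 [404. 257.] [0.4801 0.3887 0.024 ]
   mask 0.84 [362.2, 227.6, 379.5, 249.6] 312 [0.5091 0.2925 0.0376] 0.051 [0.4998 0.2859 0.0259] [37. 83. 45.]
   mask 0.75 [453.7, 266.9, 474.8, 292.0] 452 [0.4371 0.5373 0.0378] 0.05 [0.427  0.5334 0.0255] [67. 36. 82.]
   mask 0.73 [393.7, 247.4, 417.7, 275.4] 403 [0.4971 0.4056 0.0372] 0.05 [0.4674 0.3939 0.0242] [115.  90.  55.]
   mask 0.71 [384.0, 279.6, 409.5, 306.1] 485 [0.5953 0.462  0.0373] 0.05 [0.5794 0.4444 0.0236] [71. 39. 86.]
   mask 0.68 [427.0, 242.3, 449.3, 266.2] 374 [0.4029 0.4382 0.037 ] 0.05 [0.3718 0.4277 0.0244] [67. 37. 82.]
baffle_center side lm 0.72 [236. 177.] [0.3889 0.4289 0.024 ]
baffle_center side lm 0.67 [278. 186.] [0.4896 0.2902 0.024 ]
baffle_center side lm 0.62 [264. 174.] [0.4835 0.385  0.024 ]
baffle_center side lm 0.61 [279. 158.] [0.5
[... 2287 characters left out ...]
 414 [0.3945 0.3255 0.0266] 0.035 [0.3655 0.3071 0.0161] [113.  90.  56.]
   mask 0.64 [332.8, 245.2, 355.6, 303.7] 998 [0.6942 0.3851 0.082 ] 0.153 [0.6385 0.341  0.0756] [54. 80. 56.]
green_bottle_center side lm 0.63 [308. 147.] [0.6764 0.37   0.075 ]
green_bottle_center side lm 0.15 [265. 172.] [0.4609 0.3282 0.075 ]
amber_bottle_center scene lm 0.61 [199. 162.] [ 0.7199 -0.3471  0.075 ]
   mask 0.69 [189.0, 138.9, 206.7, 181.0] 535 [ 0.7224 -0.3494  0.0688] 0.153 [ 0.6797 -0.489   0.0754] [83. 59. 41.]
amber_bottle_center side lm 0.69 [464. 258.] [ 0.7191 -0.3638  0.075 ]
   mask 0.89 [450.1, 236.7, 472.2, 281.9] 691 [ 0.6983 -0.3749  0.0775] 0.153 [ 0.7299 -0.3558  0.0741] [89. 71. 56.]
```

```bash
python3 - <<'E'
import cv2
im=cv2.imread("pics/wrist0.png");cv2.imwrite("pics/wcrop.png",cv2.resize(im[60:260,60:420],None,fx=2.2,fy=2.2,interpolation=cv2.INTER_CUBIC))
E
```

```text
(no output)
```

View pics/scene_crop.png

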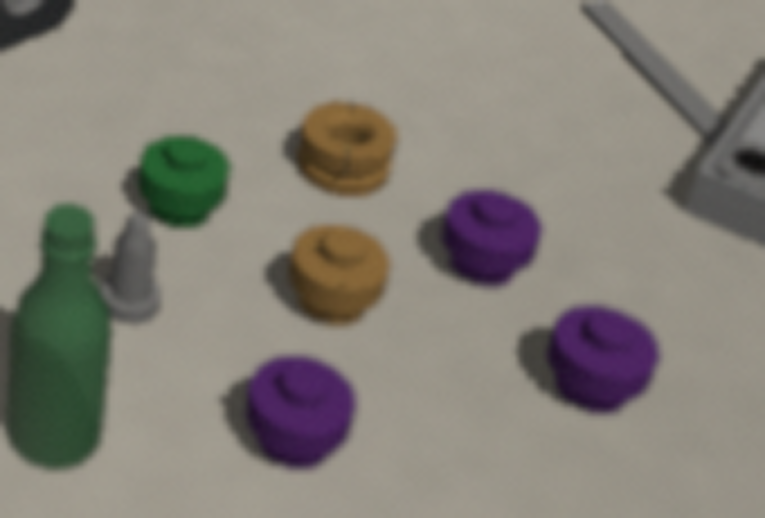

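View pics/wcrop.png

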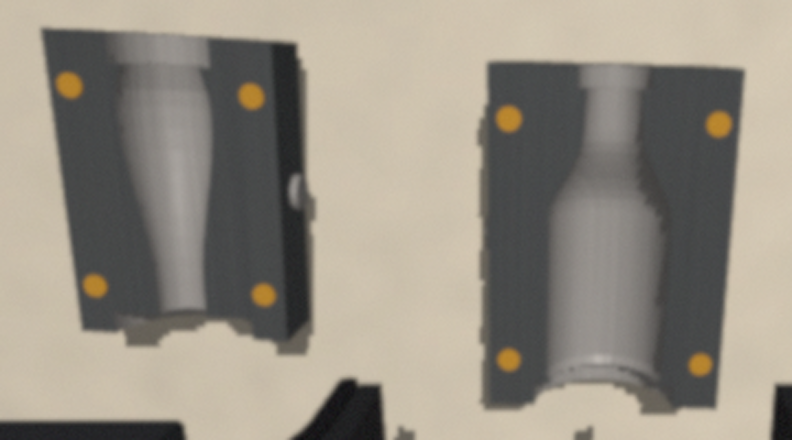

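The bronze mushroom at scene (405,260) / side (264,174) is the baffle. The ring with a hole at scene (407,232) / side (249,195) is the neck ring. The green and purple mushrooms are look-alikes. The blank mould's neck recess faces -y and its full end +y. The blow mould's neck faces +y and its base -y. Next I'll fit the mould poses and refine the parts.

```bash
cat > m2.py <<'E'
from h import *
import sys
c={n:grab(n) for n in ["wrist","scene","side"]}
for n in c:
    full=np.ones((400,640),bool); 
    for nm,h,L,W,cx in [("blank",.046,.130,.092,.47),("blow",.052,.150,.104,.63)]:
        P=cloud(c[n],full)
        m=(np.abs(P[:,2]-h)<.008)&(abs(P[:,0]-cx)<.085)&(np.abs(P[:,1]-.06)<.15)
        Q=P[m]
        if len(Q)<200: print(n,nm,len(Q));continue
        r=cv2.minAreaRect((Q[:,:2]*1000).astype(np.float32)); print(n,nm,len(Q),"z",np.median(Q[:,2]).round(4),r, Q[:,:2].min(0).round(3),Q[:,:2].max(0).round(3))
E
python3 m2.py
```

```text
wrist blank 9800 z 0.0449 ((449.8883056640625, 22.121109008789062), (130.74411010742188, 94.03504180908203), 86.9876480102539) [ 0.4   -0.045] [0.499 0.089]
wrist blow 10518 z 0.0513 ((637.4598388671875, 0.25617218017578125), (151.48641967773438, 104.31135559082031), 88.48682403564453) [ 0.584 -0.076] [0.691 0.077]
scene blank 518 z 0.0459 ((451.9222412109375, 21.756275177001953), (133.1499481201172, 94.45330810546875), 85.72261047363281) [ 0.402 -0.048] [0.502 0.087]
scene blow 716 z 0.0522 ((639.2061157226562, -1.367279052734375), (155.34950256347656, 106.63691711425781), 88.03733825683594) [ 0.584 -0.08 ] [0.693 0.078]
side blank 608 z 0.0434 ((447.2752685546875, 18.62993621826172), (134.112060546875, 94.55683135986328), 87.5533676147461) [ 0.397 -0.05 ] [0.496 0.087]
side blow 618 z 0.0489 ((635.2290649414062, -1.6810760498046875), (151.9552764892578, 110.57038879394531), 89.14856719970703) [ 0.579 -0.078] [0.69  0.075]
```

send_rows([
  [0.93, -0.48, 0, 0, 0, 0, -1],
  [0.93, -0.48, 0, 0, 0, 0, -1],
  [0.93, -0.48, 0, 0, 0, 0, -1],
  [0.93, -0.48, 0, 0, 0, 0, -1],
  [0.93, -0.48, 0, 0, 0, 0, -1],
  [0.93, -0.48, 0, 0, 0, 0, -1],
  [0.93, -0.48, 0, 0, 0, 0, -1],
  [0.93, -0.48, 0, 0, 0, 0, -1],
  [0.93, -0.48, 0, 0, 0, 0, -1],
  [0.93, -0.48, 0, 0, 0, 0, -1],
  [0.93, -0.48, 0, 0, 0, 0, -1],
  [0, 0, 0, 0, 0, 0, -1],
])

```text
time_s: 3.3
position: [0.4904, 0.2581, 0.2227]
tcp_rot: [[-0.004, 1.0, -0.001], [1.0, 0.004, 0.0], [0.0, -0.001, -1.0]]
force: [0.5, -0.8, -0.9]
opening: 1.003
```

```bash
cat > m3.py <<'E'
from h import *
import sys
c=grab("wrist"); cv2.imwrite(f"pics/{sys.argv[1]}.png",c["img"][:,:,::-1])
s=status.read_state();print(s["time_s"],s["position"].round(4),s["joint_positions"].round(1),s["opening"])
P=cloud(c,np.ones((400,640),bool)); v,u=np.nonzero(c["depth"]>0)
# clusters above bench
m=(P[:,2]>.012)&(P[:,2]<.17)&(v<235)
im=np.zeros((400,640),np.uint8); im[v[m],u[m]]=1
n,lab,st,ce=cv2.connectedComponentsWithStats(im)
L=lab[v,u]
print("bench z",np.median(P[(P[:,2]<.012)&(v<235)][:,2]).round(4))
for i in range(1,n):
    if st[i,4]<60: continue
    Q=P[L==i]; hi=Q[Q[:,2]>np.percentile(Q[:,2],98)-.006]
    # all pts: enclosing circle + circle of widest level
    (cx,cy),r=cv2.minEnclosingCircle((Q[:,:2]*1000).astype(np.float32))
    (hx,hy),hr=cv2.minEnclosingCircle((hi[:,:2]*1000).astype(np.float32))
    print("px",ce[i].round(),st[i,4],"zmax",np.percentile(Q[:,2],98).round(4),"all",round(cx,1),round(cy,1),round(r,1),"top",round(hx,1),round(hy,1),round(hr,1),hi[:,:2].mean(0).round(4),c["img"][v[L==i],u[L==i]].mean(0).round())
E
python3 m3.py wl
```

```text
3.35 [0.4914 0.2571 0.2227] [16.1 24.8 92.3 -0.  62.9 15.9] 1.0012614035796863
bench z -0.0008
px [211.   1.] 87 zmax 0.0357 all 388.6 409.8 12.5 top 389.7 407.8 7.4 [0.3897 0.4072] [52. 36. 56.]
px [319.  19.] 2374 zmax 0.0483 all 486.3 398.9 27.8 top 486.5 399.6 11.8 [0.4865 0.3976] [154. 113.  41.]
px [567.  36.] 7912 zmax 0.1498 all 680.2 373.9 26.1 top 678.0 373.3 11.8 [0.6726 0.372 ] [43. 69. 46.]
px [211. 101.] 2941 zmax 0.0325 all 383.0 321.3 30.6 top 383.0 321.3 30.6 [0.3833 0.3221] [147. 108.  42.]
px [417.  97.] 734 zmax 0.066 all 579.3 326.7 12.1 top 579.2 326.8 7.1 [0.5785 0.3268] [86. 84. 81.]
px [329. 140.] 2624 zmax 0.0482 all 496.5 285.0 27.9 top 496.4 284.9 11.9 [0.4964 0.2853] [ 25. 115.  49.]
```

View pics/wl.png

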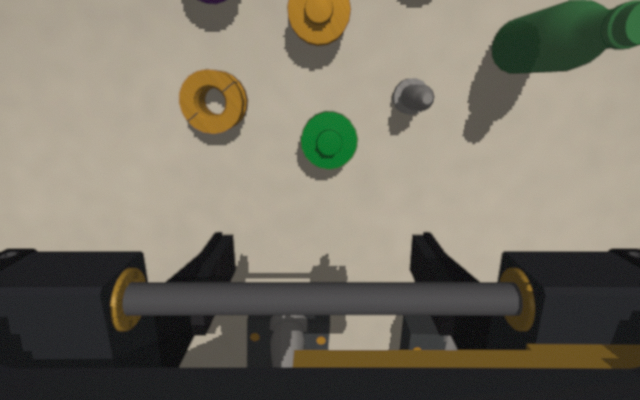

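The wrist view shows the bronze baffle (319,19), neck ring (213,101), plunger (413,97), green look-alike (329,140) and green bottle (right). Heights match the text at 48, 32, 66 and 150 mm. The baffle is partly cut off at the top edge, so I'll move closer.

send_rows([
  [1, -0.1, 0, 0, 0, 0, -1],
  [1, -0.1, 0, 0, 0, 0, -1],
  [1, 0, 0, 0, 0, 0, -1],
  [0, 0, 0, 0, 0, 0, -1],
  [0, 0, 0, 0, 0, 0, -1],
])

```text
time_s: 3.98
position: [0.4878, 0.3299, 0.2224]
tcp_rot: [[0.0, 1.0, -0.0], [1.0, -0.0, -0.001], [-0.001, -0.0, -1.0]]
force: [0.1, 0.4, 0.7]
opening: 1.001
```

```bash
python3 m3.py wl2
```

```text
4.025 [0.4879 0.3297 0.2224] [23.2 27.4 87.4 -0.  65.2 23.3] 0.9985425906988227
bench z -0.0008
px [18.  4.] 348 zmax 0.0341 all 214.3 477.5 25.1 top 214.4 477.4 10.5 [0.2142 0.4776] [68. 66. 65.]
px [430.  29.] 3389 zmax 0.0483 all 584.3 456.9 27.8 top 584.5 457.2 12.0 [0.5838 0.4569] [ 99.  50. 119.]
px [214.  54.] 3405 zmax 0.0479 all 389.4 435.5 28.2 top 389.2 435.0 12.3 [0.3898 0.435 ] [ 99.  49. 119.]
px [321.  94.] 2936 zmax 0.0482 all 486.6 400.0 28.1 top 486.4 399.9 12.3 [0.4864 0.4001] [163. 119.  46.]
px [559. 128.] 7243 zmax 0.1502 all 679.6 374.6 26.0 top 680.3 373.3 13.2 [0.6792 0.3744] [48. 81. 52.]
px [220. 174.] 2460 zmax 0.0325 all 383.3 321.2 30.0 top 383.3 321.1 30.0 [0.3836 0.3217] [151. 111.  42.]
px [414. 171.] 702 zmax 0.066 all 579.1 326.1 12.1 top 579.3 326.2 7.0 [0.5786 0.3269] [95. 92. 89.]
px [331. 208.] 2350 zmax 0.048 all 496.5 285.3 27.9 top 496.6 285.0 12.1 [0.4964 0.2859] [ 24. 116.  49.]
```

View pics/wl2.png

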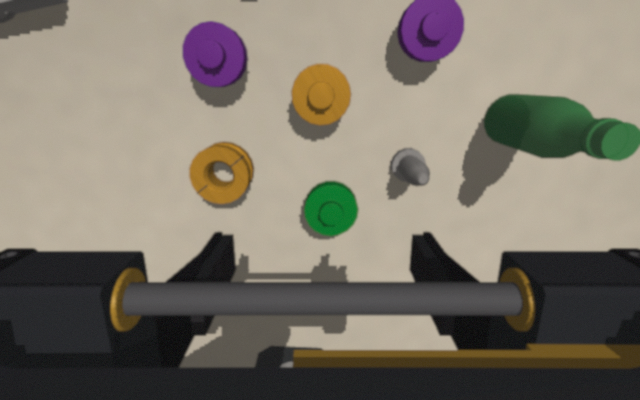

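send_rows([
  [0.94, -0.02, 0, 0, 0, 0, -1],
  [0.94, -0.02, 0, 0, 0, 0, -1],
  [0.93, -0.02, 0, 0, 0, 0, -1],
  [0, 0, 1, 0, 0, 0, -1],
  [0, 0, 1, 0, 0, 0, -1],
  [0, 0, 1, 0, 0, 0, -1],
  [0, 0, 1, 0, 0, 0, -1],
  [0, 0, 1, 0, 0, 0, -1],
  [0, 0, 1, 0, 0, 0, -1],
  [0, 0, 0.5, 0, 0, 0, -1],
  [0, 0, 0, 0, 0, 0, -1],
  [0, 0, 0, 0, 0, 0, -1],
])

```text
time_s: 5.52
position: [0.4871, 0.4018, 0.0609]
tcp_rot: [[-0.0, 1.0, 0.002], [1.0, 0.0, 0.001], [0.001, 0.002, -1.0]]
force: [0.6, 0.1, -0.6]
opening: 0.998
```

send_rows([
  [-0.05, -0.03, 0.8, 0, 0, 0, -1],
  [0, 0, 0.8, 0, 0, 0, -1],
  [0, 0, 0.46, 0, 0, 0, -1],
  [0, 0, 0, 0, 0, 0, -1],
  [0, 0, 0, 0, 0, 0, 1],
  [0, 0, 0, 0, 0, 0, 1],
  [0, 0, 0, 0, 0, 0, 1],
  [0, 0, 0, 0, 0, 0, 1],
  [0, 0, 0, 0, 0, 0, 1],
  [0, 0, 0, 0, 0, 0, 1],
])

```text
time_s: 6.78
position: [0.4862, 0.3999, 0.0089]
tcp_rot: [[-0.0, 1.0, 0.001], [1.0, 0.0, 0.0], [0.0, 0.001, -1.0]]
force: [0.4, 0.4, 2.1]
opening: 0.63
```

send_rows([
  [0, 0, -0.5, 0, 0, 0, 1],
  [0, 0, -1, 0, 0, 0, 1],
  [0, 0, -1, 0, 0, 0, 1],
  [0, 0, -1, 0, 0, 0, 1],
  [-0.5, 0, -1, 0, 0, 0, 1],
  [-1, -0.1, -1, 0, 0, 0, 1],
  [-1, -0.1, -1, 0, 0, 0, 1],
  [-1, -0.1, -1, 0, 0, 0, 1],
  [-1, -0.1, 0, 0, 0, 0, 1],
  [-1, -0.1, 0, 0, 0, 0, 1],
  [-1, 0, 0, 0, 0, 0, 1],
  [-1, 0, 0, 0, 0, 0, 1],
])

```text
time_s: 8.28
position: [0.4715, 0.2113, 0.1956]
tcp_rot: [[-0.0, 1.0, -0.003], [1.0, 0.0, -0.001], [-0.001, -0.003, -1.0]]
force: [0.6, -0.3, -5.3]
opening: 0.633
```

send_rows([
  [-1, 0, 0, 0, 0, 0, 1],
  [-1, 0, 0, 0, 0, 0, 1],
  [-1, 0, 0, 0, 0, 0, 1],
  [-1, 0, 0, 0, 0, 0, 1],
  [-1, 0, 0, 0, 0, 0, 1],
  [-1, 0, 0, 0, 0, 0, 1],
  [-1, 0, 0, 0, 0, 0, 1],
  [-1, 0, 0, 0, 0, 0, 1],
  [0, 0, 0, 0, 0, 0, 1],
  [0, 0, 0, 0, 0, 0, 1],
  [0, 0, 0, 0, 0, 0, 1],
])

```text
time_s: 9.65
position: [0.4727, 0.0131, 0.1959]
tcp_rot: [[-0.001, 1.0, -0.001], [1.0, 0.001, 0.0], [0.0, -0.001, -1.0]]
force: [-0.1, 0.3, -5.4]
opening: 0.634
```

```bash
cat > m4.py <<'E'
from h import *
import sys
c=grab("wrist"); cv2.imwrite(f"pics/{sys.argv[1]}.png",c["img"][:,:,::-1])
s=status.read_state();print(s["time_s"],s["position"].round(4),s["opening"])
P=cloud(c,np.ones((400,640),bool))
for nm,h,cx in [("blank",.046,.45),("blow",.052,.637)]:
    m=(np.abs(P[:,2]-h)<.006)&(abs(P[:,0]-cx)<.07)&(np.abs(P[:,1])<.13); Q=P[m]
    if len(Q)<200: continue
    r=cv2.minAreaRect((Q[:,:2]*1000).astype(np.float32)); print(nm,len(Q),np.median(Q[:,2]).round(4),r)
    # robust: line fits to the long sides
    ys=np.linspace(Q[:,1].min()+.01,Q[:,1].max()-.01,40); l=[];
    for y in ys:
        q=Q[abs(Q[:,1]-y)<.003]; l.append((y,q[:,0].min(),q[:,0].max()))
    l=np.array(l)
    for k in (1,2):
        f=np.polyfit(l[:,0],l[:,k],1);res=l[:,k]-np.polyval(f,l[:,0]);g=abs(res)<.002; f=np.polyfit(l[g,0],l[g,k],1);print("  side dx/dy deg",np.degrees(np.arctan(f[0])).round(2),"x@y0",f[1].round(4),g.sum())
E
python3 m4.py wb
```

```text
9.7 [0.4728 0.0131 0.196 ] 0.6320150843660216
blank 9051 0.0452 ((449.786865234375, 22.20531463623047), (130.78970336914062, 92.2134780883789), 86.65567779541016)
  side dx/dy deg 2.98 x@y0 0.4029 40
  side dx/dy deg 4.32 x@y0 0.4936 7
blow 11304 0.0513 ((637.34814453125, 0.6225433349609375), (150.7097930908203, 105.92789459228516), 88.69390869140625)
  side dx/dy deg 1.52 x@y0 0.5847 40
  side dx/dy deg 2.41 x@y0 0.6892 11
```

View pics/wb.png

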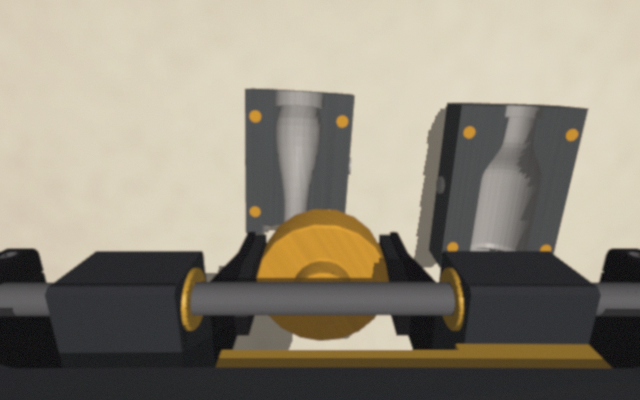

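send_rows([
  [1, -0.14, 0, 0, 0, 0, 1],
  [1, -0.14, 0, 0, 0, 0, 1],
  [1, -0.14, 0, 0, 0, 0, 1],
  [1, -0.13, 0, 0, 0, 0, 1],
  [0.88, -0.13, 0, 0, 0, 0, 1],
  [0, 0, 1, 0, 0, 0, 1],
  [0, 0, 1, 0, 0, 0, 1],
  [0, 0, 1, 0, 0, 0, 1],
  [0, 0, 1, 0, 0, 0, 1],
  [0, 0, 1, 0, 0, 0, 1],
  [0, 0, 1, 0, 0, 0, 1],
  [0, 0, 0, 0, 0, 0, 1],
])

```text
time_s: 11.2
position: [0.4552, 0.1347, 0.0448]
tcp_rot: [[-0.001, 1.0, -0.004], [1.0, 0.001, -0.0], [-0.0, -0.004, -1.0]]
force: [-0.6, -0.1, -5.6]
opening: 0.633
```

send_rows([
  [0, 0, 0.5, 0, 0, 0, 1],
  [0, 0, 0, 0, 0, 0, 1],
  [0, 0, 0, 0, 0, 0, 1],
  [0, 0, 0, 0, 0, 0, 1],
])

```text
time_s: 11.7
position: [0.4566, 0.1343, 0.0341]
tcp_rot: [[0.0, 1.0, 0.001], [1.0, -0.0, 0.0], [0.0, 0.001, -1.0]]
force: [-0.2, 0.1, -5.6]
opening: 0.629
```

send_rows([
  [0, 0, 0.5, 0, 0, 0, 1],
  [0.02, 0, 0.3, 0, 0, 0, 1],
  [0, 0, 0.16, 0, 0, 0, 1],
  [0, 0, 0, 0, 0, 0, 1],
  [0, 0, 0, 0, 0, 0, 1],
])

```text
time_s: 12.32
position: [0.4563, 0.1348, 0.0094]
tcp_rot: [[-0.0, 1.0, -0.0], [1.0, 0.0, -0.0], [-0.0, -0.0, -1.0]]
force: [0.6, 0.4, -6.4]
opening: 0.636
```

send_rows([
  [0, 0, 0.03, 0, 0, 0, 1],
  [0, 0, 0, 0, 0, 0, 1],
])

```text
time_s: 12.58
position: [0.4563, 0.1348, 0.0089]
tcp_rot: [[-0.0, 1.0, 0.0], [1.0, 0.0, -0.0], [-0.0, 0.0, -1.0]]
force: [0.3, -0.8, -4.9]
opening: 0.632
```

send_rows([
  [0, 0, 0.03, 0, 0, 0, 1],
  [0, 0, 0, 0, 0, 0, 1],
  [0, 0, 0, 0, 0, 0, -1],
  [0, 0, 0, 0, 0, 0, -1],
  [0, 0, 0, 0, 0, 0, -1],
  [0, 0, 0, 0, 0, 0, -1],
])

```text
time_s: 13.32
position: [0.4562, 0.1348, 0.0079]
tcp_rot: [[0.0, 1.0, -0.0], [1.0, -0.0, 0.0], [0.0, -0.0, -1.0]]
force: [0.6, -0.1, -0.3]
opening: 0.965
```

send_rows([
  [0, 0, -0.6, 0, 0, 0, -1],
  [0, 0, -1, 0, 0, 0, -1],
  [0, 0, -1, 0, 0, 0, -1],
  [0.46, -0.42, -1, 0, 0, 0, -1],
  [1, -0.5, -1, 0, 0, 0, -1],
  [1, -0.5, -0.4, 0, 0, 0, -1],
  [1, -0.5, 0, 0, 0, 0, -1],
  [1, -0.5, 0, 0, 0, 0, -1],
  [1, -0.5, 0, 0, 0, 0, -1],
  [1, 0, 0, 0, 0, 0, -1],
  [1, 0, 0, 0, 0, 0, -1],
  [0, 0, 0, 0, 0, 0, -1],
])

```text
time_s: 14.82
position: [0.3833, 0.3226, 0.134]
tcp_rot: [[-0.003, 1.0, 0.002], [1.0, 0.003, 0.001], [0.001, 0.002, -1.0]]
force: [-0.4, -0.2, 0.1]
opening: 0.998
```

send_rows([
  [0, 0, 1, 0, 0, 0, -1],
  [0, 0, 1, 0, 0, 0, -1],
  [0, 0, 1, 0, 0, 0, -1],
  [0, 0, 0, 0, 0, 0, -1],
  [0, 0, 0, 0, 0, 0, -1],
])

```text
time_s: 15.45
position: [0.3836, 0.321, 0.0589]
tcp_rot: [[0.0, 1.0, 0.001], [1.0, -0.0, 0.0], [0.0, 0.001, -1.0]]
force: [-0.3, -0.0, 0.2]
opening: 0.998
```

send_rows([
  [0, 0, 0.9, 0, 0, 0, -1],
  [0, 0, 0.8, 0, 0, 0, -1],
  [0, 0, 0.46, 0, 0, 0, -1],
  [0, 0, 0, 0, 0, 0, -1],
  [0, 0, 0, 0, 0, 0, 1],
  [0, 0, 0, 0, 0, 0, 1],
  [0, 0, 0, 0, 0, 0, 1],
  [0, 0, 0, 0, 0, 0, 1],
  [0, 0, 0, 0, 0, 0, 1],
  [0, 0, 0, 0, 0, 0, 1],
])

```text
time_s: 16.7
position: [0.3833, 0.3213, 0.0044]
tcp_rot: [[0.0, 1.0, 0.0], [1.0, -0.0, 0.0], [0.0, 0.0, -1.0]]
force: [-0.8, 0.9, 6.2]
opening: 0.684
```

send_rows([
  [0, 0, -0.5, 0, 0, 0, 1],
  [0, 0, -1, 0, 0, 0, 1],
  [0, 0, -1, 0, 0, 0, 1],
  [-0.56, 0, -1, 0, 0, 0, 1],
  [-1, 0.2, -1, 0, 0, 0, 1],
  [-1, 0.2, -1, 0, 0, 0, 1],
  [-1, 0.2, -0.5, 0, 0, 0, 1],
  [-1, 0.2, 0, 0, 0, 0, 1],
  [-1, 0.2, 0, 0, 0, 0, 1],
  [-1, 0.2, 0, 0, 0, 0, 1],
  [-1, 0.2, 0, 0, 0, 0, 1],
  [-1, 0.2, 0, 0, 0, 0, 1],
])

```text
time_s: 18.2
position: [0.4224, 0.1064, 0.1539]
tcp_rot: [[-0.0, 1.0, -0.002], [1.0, 0.0, -0.0], [-0.0, -0.002, -1.0]]
force: [-0.1, -0.1, -5.1]
opening: 0.683
```

send_rows([
  [-1, 0.2, 0, 0, 0, 0, 1],
  [-1, 0.2, 0, 0, 0, 0, 1],
  [-1, 0.2, 0, 0, 0, 0, 1],
  [-1, 0.21, 0, 0, 0, 0, 1],
  [-1, 0, 0, 0, 0, 0, 1],
  [-1, 0, 0, 0, 0, 0, 1],
  [-1, 0, 0, 0, 0, 0, 1],
  [-1, 0, 0, 0, 0, 0, 1],
  [0, 0, 0, 0, 0, 0, 1],
  [0, 0, 0, 0, 0, 0, 1],
])

```text
time_s: 19.45
position: [0.4425, -0.092, 0.1538]
tcp_rot: [[0.0, 1.0, -0.002], [1.0, -0.0, 0.001], [0.001, -0.002, -1.0]]
force: [-0.6, -0.0, -5.1]
opening: 0.681
```

send_rows([
  [-0.02, 0.03, 1, 0, 0, 0, 1],
  [0, 0, 1, 0, 0, 0, 1],
  [0, 0, 1, 0, 0, 0, 1],
  [0, 0, 1, 0, 0, 0, 1],
  [0, 0, 1, 0, 0, 0, 1],
  [0, 0, 0.5, 0, 0, 0, 1],
  [0, 0, 0, 0, 0, 0, 1],
  [0, 0, 0, 0, 0, 0, 1],
  [0, 0, 0, 0, 0, 0, 1],
])

```text
time_s: 20.58
position: [0.4448, -0.0934, 0.0174]
tcp_rot: [[-0.0, 1.0, 0.002], [1.0, 0.0, -0.001], [-0.001, 0.002, -1.0]]
force: [-0.5, 0.5, -4.6]
opening: 0.681
```

send_rows([
  [0.02, -0.03, 0.35, 0, 0, 0, 1],
  [0, 0, 0.15, 0, 0, 0, 1],
  [0, 0, 0.04, 0, 0, 0, 1],
  [0, 0, 0, 0, 0, 0, 1],
  [0, 0, 0, 0, 0, 0, 1],
])

```text
time_s: 21.2
position: [0.4433, -0.0927, 0.0043]
tcp_rot: [[-0.0, 1.0, 0.0], [1.0, 0.0, -0.0], [-0.0, 0.0, -1.0]]
force: [-2.6, 0.1, 12.0]
opening: 0.683
```

send_rows([
  [0, 0, -0.03, 0, 0, 0, -1],
  [0, 0, 0, 0, 0, 0, -1],
  [0, 0, 0, 0, 0, 0, -1],
  [0, 0, 0, 0, 0, 0, -1],
  [0, 0, -0.6, 0, 0, 0, -1],
  [0, 0, -1, 0, 0, 0, -1],
  [0, 0, -1, 0, 0, 0, -1],
  [0.75, 0.3, -1, 0, 0, 0, -1],
  [1, 0.3, -1, 0, 0, 0, -1],
  [1, 0.3, -1, 0, 0, 0, -1],
  [1, 0.3, -1, 0, 0, 0, -1],
  [1, 0.3, -1, 0, 0, 0, -1],
])

```text
time_s: 22.7
position: [0.4807, 0.027, 0.1956]
tcp_rot: [[-0.0, 1.0, 0.001], [1.0, 0.0, -0.0], [-0.0, 0.001, -1.0]]
force: [0.8, -0.5, 0.2]
opening: 0.997
```

send_rows([
  [1, 0.3, -0.2, 0, 0, 0, -1],
  [1, 0.3, 0, 0, 0, 0, -1],
  [1, 0.3, 0, 0, 0, 0, -1],
  [1, 0.3, 0, 0, 0, 0, -1],
  [1, 0.3, 0, 0, 0, 0, -1],
  [1, 0.3, 0, 0, 0, 0, -1],
  [1, 0.4, 0, 0, 0, 0, -1],
  [1, 0.4, 0, 0, 0, 0, -1],
  [1, 0.4, 0, 0, 0, 0, -1],
  [1, 0.4, 0, 0, 0, 0, -1],
  [1, 0.4, 0, 0, 0, 0, -1],
  [1, 0.43, 0, 0, 0, 0, -1],
])

```text
time_s: 24.2
position: [0.5863, 0.3267, 0.1997]
tcp_rot: [[-0.0, 1.0, -0.0], [1.0, 0.0, -0.0], [-0.0, -0.0, -1.0]]
force: [0.4, 0.4, 0.2]
opening: 0.999
```

send_rows([
  [0, 0, 0, 0, 0, -1, -1],
  [0, 0, 0, 0, 0, -1, -1],
  [0, 0, 0, 0, 0, -1, -1],
  [0, 0, 0, 0, 0, -1, -1],
  [0, 0, 0, 0, 0, -1, -1],
  [0, 0, 0, 0, 0, -1, -1],
  [0, 0, 0, 0, 0, -1, -1],
  [0, 0, 0, 0, 0, -1, -1],
  [0, 0, 0, 0, 0, -1, -1],
  [0, 0, 0, 0, 0, -1, -1],
  [0, 0, 0, 0, 0, 0, -1],
  [0, 0, 0, 0, 0, 0, -1],
])

```text
time_s: 25.7
position: [0.5865, 0.326, 0.1993]
tcp_rot: [[-0.985, -0.171, 0.0], [-0.171, 0.985, 0.0], [-0.0, 0.0, -1.0]]
force: [-0.3, -0.6, 0.0]
opening: 1.0
```

```bash
python3 m3.py wp; python3 -c "
from h import *
print(status.read_state()['tcp_rot'].round(3))"
```

```text
25.75 [0.5865 0.326  0.1992] [ 19.5  35.2  76.3   0.   68.5 -80.3] 0.9998196721185577
bench z -0.0007
px [38.  9.] 1225 zmax 0.0468 all 489.0 71.1 18.1 top 491.6 70.6 16.7 [0.4928 0.0733] [39. 38. 36.]
px [124.   6.] 780 zmax 0.0383 all 472.6 139.6 21.9 top 473.7 139.2 21.3 [0.4777 0.141 ] [122.  91.  40.]
px [597.  29.] 4401 zmax 0.0483 all 425.6 533.1 28.6 top 424.8 533.4 12.7 [0.4252 0.532 ] [ 91.  45. 109.]
px [292.  62.] 3583 zmax 0.048 all 496.4 285.5 28.0 top 495.9 285.4 11.9 [0.4959 0.2855] [ 31. 113.  52.]
px [ 30. 175.] 7250 zmax 0.0524 all 638.0 49.2 59.0 top 638.6 60.4 54.9 [0.636  0.0627] [69. 68. 65.]
px [323. 165.] 686 zmax 0.0661 all 579.4 326.5 12.0 top 579.7 326.4 7.1 [0.5788 0.3262] [95. 92. 89.]
px [456. 192.] 2967 zmax 0.0483 all 585.1 456.8 28.0 top 584.9 456.9 12.1 [0.5842 0.456 ] [109.  58. 128.]
[[-0.985 -0.172  0.   ]
 [-0.172  0.985  0.   ]
 [-0.     0.    -1.   ]]
```

View pics/wp.png

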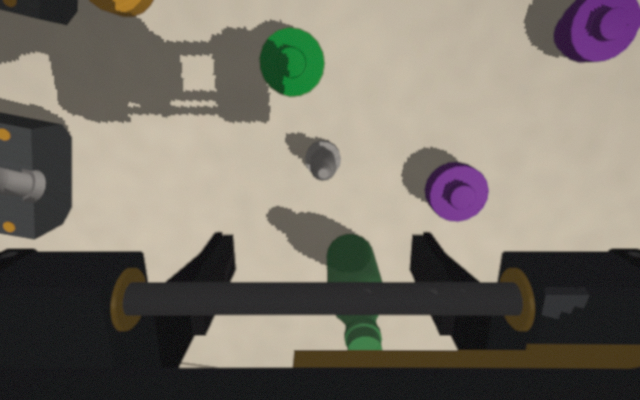

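send_rows([
  [0.28, 0.06, 0, 0, 0, 0, -1],
  [0, 0, 1, 0, 0, 0, -1],
  [0, 0, 1, 0, 0, 0, -1],
  [0, 0, 1, 0, 0, 0, -1],
  [0, 0, 1, 0, 0, 0, -1],
  [0, 0, 1, 0, 0, 0, -1],
  [0, 0, 0.6, 0, 0, 0, -1],
  [0, 0, 0, 0, 0, 0, -1],
  [0, 0, 0, 0, 0, 0, -1],
])

```text
time_s: 26.88
position: [0.5802, 0.3266, 0.0597]
tcp_rot: [[-0.985, -0.174, 0.002], [-0.174, 0.985, 0.001], [-0.002, 0.0, -1.0]]
force: [-0.2, -0.3, -0.6]
opening: 1.0
```

send_rows([
  [0.02, 0, 0.9, 0, 0, 0, -1],
  [0, 0, 0.6, 0, 0, 0, -1],
  [0, 0, 0.3, 0, 0, 0, -1],
  [0, 0, 0, 0, 0, 0, -1],
  [0, 0, 0, 0, 0, 0, 1],
  [0, 0, 0, 0, 0, 0, 1],
  [0, 0, 0, 0, 0, 0, 1],
  [0, 0, 0, 0, 0, 0, 1],
  [0, 0, 0, 0, 0, 0, 1],
  [0, 0, 0, 0, 0, 0, 1],
  [0, 0, 0, 0, 0, 0, 1],
  [0, 0, 0, 0, 0, 0, 1],
])

```text
time_s: 28.38
position: [0.5791, 0.3261, 0.0138]
tcp_rot: [[-0.985, -0.174, -0.0], [-0.174, 0.985, -0.0], [0.0, -0.0, -1.0]]
force: [0.1, -0.4, 0.6]
opening: 0.267
```

send_rows([
  [0, 0, -0.5, 0, 0, 0, 1],
  [0, 0, -1, 0, 0, 0, 1],
  [0, 0, -1, 0, 0, 0, 1],
  [0, 0, -1, 0, 0, 0, 1],
  [0, 0, -1, 0, 0, 0, 1],
  [0, 0, -1, 0, 0, 0, 1],
  [0, 0, -1, 0, 0, 1, 1],
  [0, 0, -0.5, 0, 0, 1, 1],
  [0, 0, 0, 0, 0, 1, 1],
  [0, 0, 0, 0, 0, 1, 1],
  [0, 0, 0, 0, 0, 1, 1],
  [0, 0, 0, 0, 0, 1, 1],
])

```text
time_s: 29.88
position: [0.5786, 0.3262, 0.1893]
tcp_rot: [[-0.638, 0.77, -0.0], [0.77, 0.638, 0.0], [0.0, -0.0, -1.0]]
force: [-0.1, 0.3, -2.2]
opening: 0.269
```

send_rows([
  [0, 0, 0, 0, 0, 1, 1],
  [0, 0, 0, 0, 0, 1, 1],
  [0, 0, 0, 0, 0, 1, 1],
  [0, 0, 0, 0, 0, 1, 1],
  [0, 0, 0, 0, 0, 0, 1],
  [-1, -0.3, 0, 0, 0, 0, 1],
  [-1, -0.3, 0, 0, 0, 0, 1],
  [-1, -0.3, 0, 0, 0, 0, 1],
  [-1, -0.3, 0, 0, 0, 0, 1],
  [-1, -0.3, 0, 0, 0, 0, 1],
  [-1, -0.3, 0, 0, 0, 0, 1],
  [-1, -0.3, 0, 0, 0, 0, 1],
])

```text
time_s: 31.38
position: [0.5262, 0.1505, 0.1892]
tcp_rot: [[-0.004, 1.0, 0.0], [1.0, 0.004, 0.0], [0.0, 0.0, -1.0]]
force: [0.5, -0.3, -1.7]
opening: 0.27
```

send_rows([
  [-1, -0.3, 0, 0, 0, 0, 1],
  [-1, -0.3, 0, 0, 0, 0, 1],
  [-1, -0.3, 0, 0, 0, 0, 1],
  [-1, -0.3, 0, 0, 0, 0, 1],
  [-1, -0.3, 0, 0, 0, 0, 1],
  [-1, -0.3, 0, 0, 0, 0, 1],
  [-1, -0.3, 0, 0, 0, 0, 1],
  [-1, -0.3, 0, 0, 0, 0, 1],
  [-1, -0.3, 0, 0, 0, 0, 1],
  [0, 0, 0, 0, 0, 0, 1],
  [0, 0, 0, 0, 0, 0, 1],
])

```text
time_s: 32.75
position: [0.4592, -0.0735, 0.1891]
tcp_rot: [[-0.001, 1.0, 0.0], [1.0, 0.001, 0.0], [0.0, 0.0, -1.0]]
force: [0.4, 0.7, -2.3]
opening: 0.269
```

```bash
python3 m3.py wk
```

```text
32.8 [ 0.4592 -0.0732  0.189 ] [-22.9  20.9 106.6   0.   52.5 -23. ] 0.26616552755833056
bench z -0.0009
px [311.  70.] 16315 zmax 0.0467 all 449.8 13.6 72.6 top 449.8 13.6 72.6 [0.4501 0.0146] [104. 102.  98.]
px [539.  87.] 26808 zmax 0.0528 all 636.1 -1.5 89.3 top 636.7 -3.9 87.7 [0.6376 0.0076] [91. 90. 86.]
px [304. 191.] 2402 zmax 0.0326 all 443.2 -93.1 30.2 top 443.1 -93.0 30.2 [ 0.442  -0.0883] [181. 133.  52.]
```

View pics/wk.png

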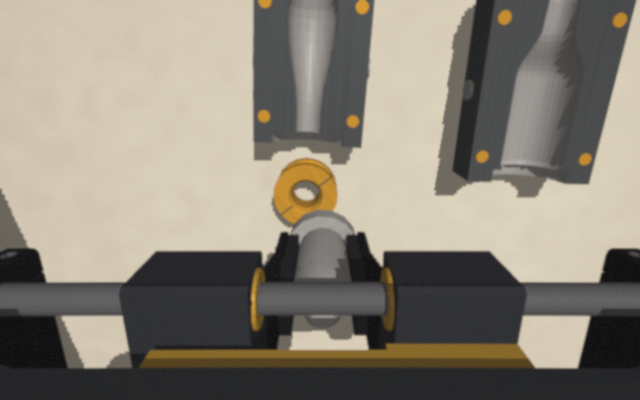

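send_rows([
  [-0.9, -0.2, 0, 0, 0, 0, 1],
  [-0.9, -0.2, 0, 0, 0, 0, 1],
  [-0.9, -0.2, 0, 0, 0, 0, 1],
  [-0.8, -0.17, 0, 0, 0, 0, 1],
  [0, 0, 1, 0, 0, 0, 1],
  [0, 0, 1, 0, 0, 0, 1],
  [0, 0, 1, 0, 0, 0, 1],
  [0, 0, 1, 0, 0, 0, 1],
  [0, 0, 1, 0, 0, 0, 1],
  [0, 0, 1, 0, 0, 0, 1],
  [0, 0, 0, 0, 0, 0, 1],
  [0, 0, 0, 0, 0, 0, 1],
])

```text
time_s: 34.3
position: [0.4405, -0.1611, 0.0393]
tcp_rot: [[-0.001, 1.0, 0.001], [1.0, 0.001, -0.0], [-0.0, 0.001, -1.0]]
force: [0.2, -0.7, -1.2]
opening: 0.267
```

send_rows([
  [0, 0, 0.3, 0, 0, 0, 1],
  [0, 0, 0.2, 0, 0, 0, 1],
  [0, 0, 0, 0, 0, 0, 1],
  [0, 0, 0, 0, 0, 0, 1],
])

```text
time_s: 34.8
position: [0.4399, -0.1614, 0.0264]
tcp_rot: [[0.0, 1.0, 0.0], [1.0, -0.0, -0.0], [-0.0, 0.0, -1.0]]
force: [-0.7, -0.5, -1.6]
opening: 0.265
```

send_rows([
  [0.02, 0, 0.3, 0, 0, 0, 1],
  [0, 0, 0.16, 0, 0, 0, 1],
  [0, 0, 0.05, 0, 0, 0, 1],
  [0, 0, 0, 0, 0, 0, 1],
  [0, 0, 0, 0, 0, 0, 1],
])

```text
time_s: 35.42
position: [0.4395, -0.1606, 0.0137]
tcp_rot: [[-0.0, 1.0, -0.0], [1.0, 0.0, 0.0], [0.0, -0.0, -1.0]]
force: [-1.5, 0.4, 2.5]
opening: 0.265
```

send_rows([
  [0, 0, 0, 0, 0, 0, -1],
  [0, 0, 0, 0, 0, 0, -1],
  [0, 0, 0, 0, 0, 0, -1],
  [0, 0, 0, 0, 0, 0, -1],
  [0, 0, -0.6, 0, 0, 0, -1],
  [0, 0, -1, 0, 0, 0, -1],
  [0, 0, -1, 0, 0, 0, -1],
  [0, 0, -1, 0, 0, 0, -1],
  [-0.6, 0.2, -1, 0, 0, 0, -1],
  [-1, 0.2, -1, 0, 0, 0, -1],
  [-1, 0.2, -1, 0, 0, 0, -1],
  [-1, 0.2, -0.8, 0, 0, 0, -1],
])

```text
time_s: 36.92
position: [0.4599, -0.2514, 0.2008]
tcp_rot: [[-0.0, 1.0, 0.001], [1.0, 0.0, -0.001], [-0.001, 0.001, -1.0]]
force: [-0.2, -0.7, 0.4]
opening: 0.997
```

send_rows([
  [-1, 0.2, 0, 0, 0, 0, -1],
  [-1, 0.2, 0, 0, 0, 0, -1],
  [-1, 0.2, 0, 0, 0, 0, -1],
  [-1, 0.2, 0, 0, 0, 0, -1],
  [-1, 0, 0, 0, 0, 0, -1],
  [-1, 0, 0, 0, 0, 0, -1],
  [0, 0, 0, 0, 0, 0, -1],
  [0, 0, 0, 0, 0, 0, -1],
])

```text
time_s: 37.92
position: [0.4794, -0.3996, 0.1989]
tcp_rot: [[0.0, 1.0, -0.0], [1.0, -0.0, 0.001], [0.001, -0.0, -1.0]]
force: [-0.1, -0.6, -0.7]
opening: 1.004
```

```bash
python3 m3.py wr
```

```text
37.975 [ 0.4795 -0.3993  0.1988] [-50.   31.7  83.6   0.   64.8 -50.1] 1.00364595417394
bench z -0.0008
px [259.  95.] 3502 zmax 0.0587 all 422.7 -329.4 29.1 top 422.2 -329.4 22.2 [ 0.4229 -0.3291] [138. 102.  41.]
px [407. 113.] 3715 zmax 0.0296 all 557.3 -346.5 31.4 top 556.5 -345.9 30.5 [ 0.5567 -0.346 ] [66. 67. 67.]
px [595. 138.] 5720 zmax 0.1075 all 712.0 -363.5 25.9 top 706.4 -365.0 17.1 [ 0.6995 -0.3657] [69. 43. 20.]
```

View pics/wr.png

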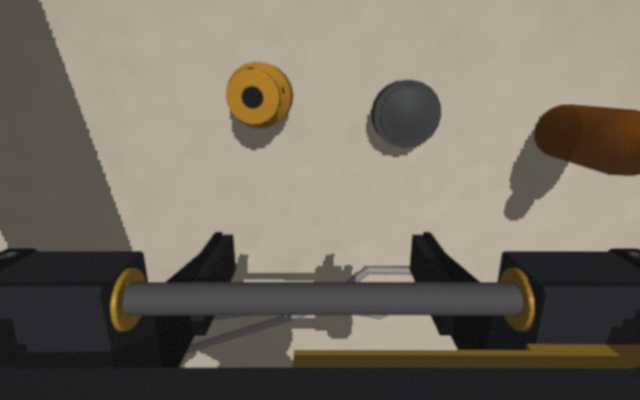

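send_rows([
  [0.7, 0.9, 0, 0, 0, 0, -1],
  [0.7, 0.9, 0, 0, 0, 0, -1],
  [0.72, 0.9, 0, 0, 0, 0, -1],
  [0, 0.4, 1, 0, 0, 0, -1],
  [0, 0, 1, 0, 0, 0, -1],
  [0, 0, 1, 0, 0, 0, -1],
  [0, 0, 1, 0, 0, 0, -1],
  [0, 0, 1, 0, 0, 0, -1],
  [0, 0, 0.6, 0, 0, 0, -1],
  [0, 0, 0, 0, 0, 0, -1],
  [0, 0, 0, 0, 0, 0, -1],
])

```text
time_s: 39.35
position: [0.5579, -0.348, 0.0595]
tcp_rot: [[-0.0, 1.0, 0.001], [1.0, 0.0, -0.001], [-0.001, 0.001, -1.0]]
force: [-0.5, -0.4, 0.7]
opening: 1.001
```

send_rows([
  [0.03, -0.02, 0.9, 0, 0, 0, -1],
  [0, 0, 0.8, 0, 0, 0, -1],
  [0, 0, 0.5, 0, 0, 0, -1],
  [0, 0, 0, 0, 0, 0, -1],
  [0, 0, 0, 0, 0, 0, 1],
  [0, 0, 0, 0, 0, 0, 1],
  [0, 0, 0, 0, 0, 0, 1],
  [0, 0, 0, 0, 0, 0, 1],
  [0, 0, 0, 0, 0, 0, 1],
  [0, 0, 0, 0, 0, 0, 1],
])

```text
time_s: 40.6
position: [0.5573, -0.3473, 0.0041]
tcp_rot: [[0.0, 1.0, 0.001], [1.0, -0.0, -0.001], [-0.001, 0.001, -1.0]]
force: [0.4, 1.0, 3.9]
opening: 0.702
```

send_rows([
  [0, 0, -0.5, 0, 0, 0, 1],
  [0, 0, -1, 0, 0, 0, 1],
  [0, 0, -1, 0, 0, 0, 1],
  [0.83, 0, -1, 0, 0, 0, 1],
  [1, 0, -1, 0, 0, 0, 1],
  [1, 0, -0.5, 0, 0, 0, 1],
  [1, 0.4, 0, 0, 0, 0, 1],
  [1, 0.5, 0, 0, 0, 0, 1],
  [1, 0.5, 0, 0, 0, 0, 1],
  [1, 0.5, 0, 0, 0, 0, 1],
  [1, 0.6, 0, 0, 0, 0, 1],
  [1, 0.58, 0, 0, 0, 0, 1],
])

```text
time_s: 42.1
position: [0.633, -0.1244, 0.1274]
tcp_rot: [[-0.0, 1.0, -0.003], [1.0, 0.0, 0.001], [0.001, -0.003, -1.0]]
force: [0.2, 0.2, -5.6]
opening: 0.709
```

send_rows([
  [0, 0, 0, 0, 0, 0, 1],
  [0, 0, 1, 0, 0, 0, 1],
  [0, 0, 1, 0, 0, 0, 1],
  [0, 0, 1, 0, 0, 0, 1],
  [0, 0, 1, 0, 0, 0, 1],
  [0, 0, 0.4, 0, 0, 0, 1],
  [0, 0, 0, 0, 0, 0, 1],
  [0, 0, 0, 0, 0, 0, 1],
  [0, 0, 0, 0, 0, 0, 1],
])

```text
time_s: 43.22
position: [0.6347, -0.1266, 0.0198]
tcp_rot: [[-0.0, 1.0, 0.002], [1.0, 0.0, -0.001], [-0.001, 0.002, -1.0]]
force: [-0.2, 0.7, -5.7]
opening: 0.705
```

send_rows([
  [0, 0, 0.4, 0, 0, 0, 1],
  [0, 0, 0.18, 0, 0, 0, 1],
  [0, 0, 0.05, 0, 0, 0, 1],
  [0, 0, 0, 0, 0, 0, 1],
  [0, 0, 0, 0, 0, 0, 1],
])

```text
time_s: 43.85
position: [0.6334, -0.1261, 0.004]
tcp_rot: [[-0.0, 1.0, -0.001], [1.0, 0.0, 0.0], [0.0, -0.001, -1.0]]
force: [-2.8, 1.8, 5.3]
opening: 0.708
```

send_rows([
  [0, 0, 0, 0, 0, 0, -1],
  [0, 0, 0, 0, 0, 0, -1],
  [0, 0, 0, 0, 0, 0, -1],
  [0, 0, 0, 0, 0, 0, -1],
  [0, 0, -0.6, 0, 0, 0, -1],
  [0, 0, -1, 0, 0, 0, -1],
  [0, 0, -1, 0, 0, 0, -1],
  [-1, -1, -1, 0, 0, 0, -1],
  [-1, -1, -1, 0, 0, 0, -1],
  [-1, -1, -0.4, 0, 0, 0, -1],
  [-1, -1, 0, 0, 0, 0, -1],
  [-1, -1, 0, 0, 0, 0, -1],
])

```text
time_s: 45.35
position: [0.5084, -0.2523, 0.1293]
tcp_rot: [[-0.0, 1.0, 0.002], [1.0, 0.0, -0.001], [-0.001, 0.002, -1.0]]
force: [-0.3, 0.0, -0.1]
opening: 1.0
```

send_rows([
  [-1, -1, 0, 0, 0, 0, -1],
  [-1, -1, 0, 0, 0, 0, -1],
  [-1, -1, 0, 0, 0, 0, -1],
  [-0.13, -0.44, 0, 0, 0, 0, -1],
  [0, 0, 0, 0, 0, 0, -1],
  [0, 0, 1, 0, 0, 0, -1],
  [0, 0, 1, 0, 0, 0, -1],
  [0, 0, 0.6, 0, 0, 0, -1],
  [0, 0, 0, 0, 0, 0, -1],
  [0, 0, 0, 0, 0, 0, -1],
])

```text
time_s: 46.6
position: [0.4235, -0.3297, 0.0634]
tcp_rot: [[-0.001, 1.0, 0.001], [1.0, 0.001, -0.001], [-0.001, 0.001, -1.0]]
force: [0.3, -0.8, 0.1]
opening: 1.0
```

send_rows([
  [0.0, -0.03, 0.9, 0, 0, 0, -1],
  [0, 0, 0.9, 0, 0, 0, -1],
  [0, 0, 0.53, 0, 0, 0, -1],
  [0, 0, 0, 0, 0, 0, -1],
  [0, 0, 0, 0, 0, 0, 1],
  [0, 0, 0, 0, 0, 0, 1],
  [0, 0, 0, 0, 0, 0, 1],
  [0, 0, 0, 0, 0, 0, 1],
  [0, 0, 0, 0, 0, 0, 1],
  [0, 0, 0, 0, 0, 0, 1],
])

```text
time_s: 47.85
position: [0.4223, -0.3297, 0.0049]
tcp_rot: [[-0.0, 1.0, 0.0], [1.0, 0.0, -0.001], [-0.001, 0.0, -1.0]]
force: [0.4, 0.8, 4.4]
opening: 0.655
```

send_rows([
  [0, 0, -0.5, 0, 0, 0, 1],
  [0, 0, -1, 0, 0, 0, 1],
  [0, 0, -1, 0, 0, 0, 1],
  [0.17, 0, -1, 0, 0, 0, 1],
  [1, 0.5, -1, 0, 0, 0, 1],
  [1, 0.5, -1, 0, 0, 0, 1],
  [1, 0.5, -0.3, 0, 0, 0, 1],
  [1, 0.5, 0, 0, 0, 0, 1],
  [1, 0.5, 0, 0, 0, 0, 1],
  [1, 0.5, 0, 0, 0, 0, 1],
  [1, 0.5, 0, 0, 0, 0, 1],
  [1, 0.5, 0, 0, 0, 0, 1],
])

```text
time_s: 49.35
position: [0.521, -0.1238, 0.1489]
tcp_rot: [[0.0, 1.0, -0.003], [1.0, -0.0, 0.001], [0.001, -0.003, -1.0]]
force: [0.3, 0.2, -4.9]
opening: 0.655
```

send_rows([
  [1, 0.5, 0, 0, 0, 0, 1],
  [1, 0.5, 0, 0, 0, 0, 1],
  [1, 0.5, 0, 0, 0, 0, 1],
  [1, 0.5, 0, 0, 0, 0, 1],
  [1, 0.5, 0, 0, 0, 0, 1],
  [1, 0.5, 0, 0, 0, 0, 1],
  [1, 0.5, 0, 0, 0, 0, 1],
  [1, 0.5, 0, 0, 0, 0, 1],
  [1, 0.5, 0, 0, 0, 0, 1],
  [1, 0.22, 0, 0, 0, 0, 1],
  [0, 0, 0, 0, 0, 0, 1],
  [0, 0, 0, 0, 0, 0, 1],
])

```text
time_s: 50.85
position: [0.6387, 0.1243, 0.1486]
tcp_rot: [[-0.0, 1.0, -0.003], [1.0, 0.0, -0.001], [-0.001, -0.003, -1.0]]
force: [-0.2, 0.2, -6.6]
opening: 0.653
```

send_rows([
  [0, 0, 1, 0, 0, 0, 1],
  [0, 0, 1, 0, 0, 0, 1],
  [0, 0, 1, 0, 0, 0, 1],
  [0, 0, 1, 0, 0, 0, 1],
  [0, 0, 1, 0, 0, 0, 1],
  [0, 0, 0, 0, 0, 0, 1],
  [0, 0, 0, 0, 0, 0, 1],
  [0, 0, 0, 0, 0, 0, 1],
])

```text
time_s: 51.85
position: [0.6413, 0.1245, 0.0261]
tcp_rot: [[0.0, 1.0, 0.003], [1.0, -0.0, 0.0], [0.0, 0.003, -1.0]]
force: [0.6, -0.0, -5.9]
opening: 0.658
```

send_rows([
  [0, 0, 0.5, 0, 0, 0, 1],
  [0, 0, 0.25, 0, 0, 0, 1],
  [0, 0, 0.08, 0, 0, 0, 1],
  [0, 0, 0, 0, 0, 0, 1],
  [0, 0, 0, 0, 0, 0, 1],
])

```text
time_s: 52.48
position: [0.6395, 0.1248, 0.0048]
tcp_rot: [[-0.0, 1.0, -0.001], [1.0, 0.0, -0.0], [-0.0, -0.001, -1.0]]
force: [-3.2, -0.1, 6.1]
opening: 0.658
```

send_rows([
  [0, 0, 0, 0, 0, 0, -1],
  [0, 0, 0, 0, 0, 0, -1],
  [0, 0, 0, 0, 0, 0, -1],
  [0, 0, 0, 0, 0, 0, -1],
  [0, 0, -0.6, 0, 0, 0, -1],
  [0, 0, -1, 0, 0, 0, -1],
  [0, 0, -1, 0, 0, 0, -1],
  [0, 0, -1, 0, 0, 0, -1],
  [-0.7, -1, -1, 0, 0, 0, -1],
  [-0.7, -1, -1, 0, 0, 0, -1],
  [-0.7, -1, -1, 0, 0, 0, -1],
  [-0.5, -1, -1, 0, 0, 0, -1],
])

```text
time_s: 53.98
position: [0.5395, 0.059, 0.1957]
tcp_rot: [[0.0, 1.0, 0.002], [1.0, -0.0, -0.0], [-0.0, 0.002, -1.0]]
force: [1.1, 0.1, 0.3]
opening: 1.0
```

send_rows([
  [0, 0, -1, 0, 0, 0, -1],
  [0, 0, 0, 0, 0, 0, -1],
  [0, 0, 0, 0, 0, 0, -1],
])

```text
time_s: 54.35
position: [0.5399, 0.0598, 0.2187]
tcp_rot: [[-0.0, 1.0, 0.0], [1.0, 0.0, 0.0], [0.0, 0.0, -1.0]]
force: [0.4, -0.0, 0.6]
opening: 0.999
```

```bash
python3 m3.py wf1; python3 m4.py wf1b
```

```text
54.4 [0.5396 0.0599 0.2181] [-5.5 24.3 94.1  0.  61.7 -5.5] 0.9956784764277964
bench z -0.0008
px [233.  88.] 3150 zmax 0.0479 all 456.8 134.7 28.2 top 456.7 135.3 12.0 [0.4573 0.1354] [180. 132.  51.]
px [427.  99.] 3303 zmax 0.0588 all 639.0 124.9 29.1 top 639.4 124.8 22.3 [0.6385 0.1254] [150. 111.  45.]
px [232. 185.] 9499 zmax 0.0465 all 450.6 36.7 68.7 top 450.7 40.3 65.4 [0.4502 0.0409] [99. 97. 94.]
px [422. 192.] 9620 zmax 0.0527 all 638.0 28.8 69.6 top 637.9 35.4 65.2 [0.6379 0.0411] [89. 88. 85.]
54.45 [0.5395 0.0599 0.2178] 1.0025772132925124
blank 7379 0.0451 ((451.1593933105469, 43.5280647277832), (173.5855255126953, 92.37646484375), 86.6548843383789)Traceback (most recent call last):
  File "m4.py", line 13, in <module>
    q=Q[abs(Q[:,1]-y)<.003]; l.append((y,q[:,0].min(),q[:,0].max()))
                                         ~~~~~~~~~~^^
    return umr_minimum(a, axis, None, out, keepdims, initial, where)
ValueError: zero-size array to reduction operation minimum which has no identity
```

View pics/wf1.png

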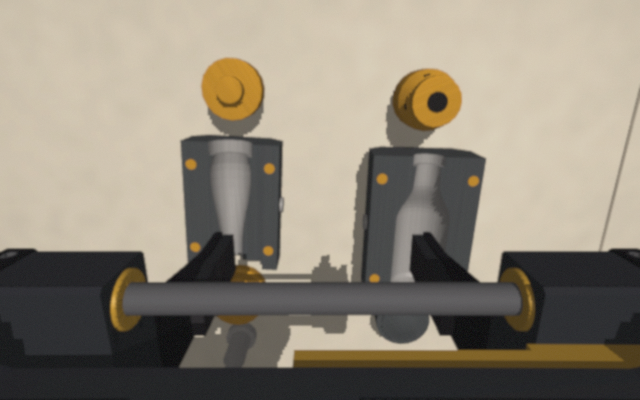

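send_rows([
  [-1, 0, 0, 0, 0, 0, -1],
  [-1, 0, 0, 0, 0, 0, -1],
  [-1, 0, 0, 0, 0, 0, -1],
  [-1, 0, 0, 0, 0, 0, -1],
  [-1, 0, 0, 0, 0, 0, -1],
  [-1, 0, 0, 0, 0, 0, -1],
  [-0.4, 0, 0, 0, 0, 0, -1],
  [0, 0, 0, 0, 0, 0, -1],
  [0, 0, 0, 0, 0, 0, -1],
])

```text
time_s: 55.58
position: [0.5398, -0.0994, 0.2185]
tcp_rot: [[-0.001, 1.0, -0.001], [1.0, 0.001, 0.001], [0.001, -0.001, -1.0]]
force: [-0.6, 0.3, 0.5]
opening: 1.0
```

```bash
python3 m3.py wf2; python3 m4.py wf2b
```

```text
55.625 [ 0.5399 -0.0993  0.2186] [-22.1  24.7  93.3   0.   62.1 -22.2] 0.9996583225045754
bench z -0.0008
px [221.  54.] 12247 zmax 0.0466 all 449.4 6.3 67.2 top 449.1 3.8 65.4 [0.4493 0.0047] [90. 88. 86.]
px [433.  71.] 18290 zmax 0.0528 all 636.0 -11.8 80.9 top 637.2 -13.6 80.2 [ 0.6379 -0.0063] [90. 89. 86.]
px [226. 161.] 2566 zmax 0.0326 all 443.8 -93.3 30.2 top 443.8 -93.3 30.2 [ 0.4436 -0.0923] [163. 119.  45.]
px [412. 189.] 2801 zmax 0.0297 all 633.3 -125.5 31.3 top 632.3 -125.1 30.3 [ 0.6329 -0.1245] [70. 71. 71.]
px [227. 222.] 576 zmax 0.0614 all 439.8 -159.4 12.2 top 440.6 -157.0 6.7 [ 0.4411 -0.1543] [108. 104. 101.]
55.675 [ 0.5399 -0.0993  0.2187] 0.9961428053194018
blank 8216 0.0451 ((448.5838317871094, 3.7330360412597656), (93.63843536376953, 93.16971588134766), 86.72584533691406)
  side dx/dy deg 3.33 x@y0 0.4021 40
  side dx/dy deg 3.34 x@y0 0.495 40
blow 10042 0.0513 ((637.3107299804688, -13.766777038574219), (122.54415130615234, 105.07500457763672), 88.55938720703125)
  side dx/dy deg 1.46 x@y0 0.5852 40
  side dx/dy deg 1.86 x@y0 0.6894 40
```

View pics/wf2.png

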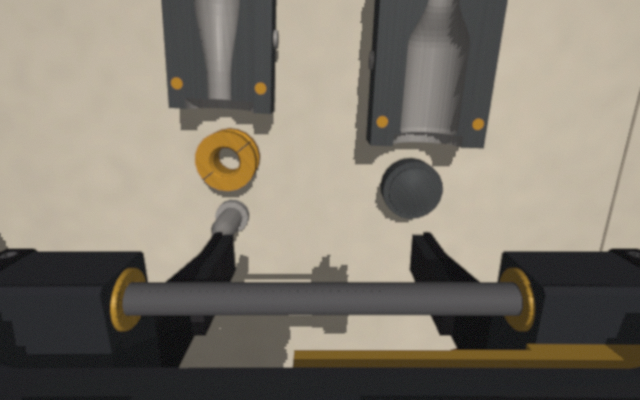

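```bash
python3 - <<'E'
from h import *
for n in ["scene","side"]:
    c=grab(n); cv2.imwrite(f"pics/{n}_f.png",c["img"][:,:,::-1])
    for k,h in [("green_bottle_center",.075),("amber_bottle_center",.075),("plunger_center",.033)]:
        for d in models.landmark_of(n,k)[:2]: print(n,k,round(d["confidence"],2),np.round(d["point"]),plane(c,[d["point"]],h)[0].round(3))
E
```

```text
scene green_bottle_center 0.59 [297. 230.] [0.67  0.177 0.075]
scene amber_bottle_center 0.65 [199. 159.] [ 0.709 -0.37   0.075]
scene plunger_center 0.62 [293. 170.] [ 0.448 -0.159  0.033]
side green_bottle_center 0.59 [306. 147.] [0.673 0.378 0.075]
side amber_bottle_center 0.77 [465. 258.] [ 0.721 -0.366  0.075]
side plunger_center 0.62 [345. 268.] [ 0.44  -0.164  0.033]
```

View pics/side_f.png

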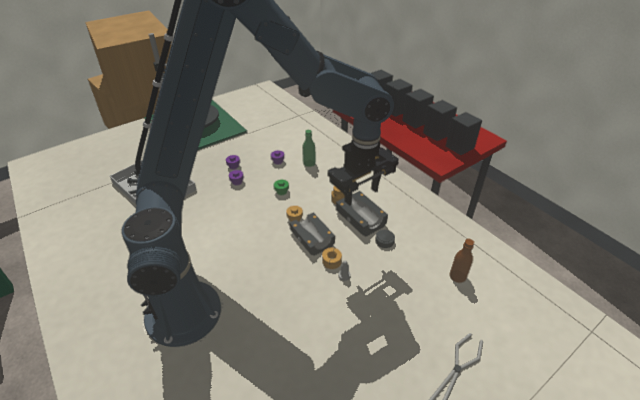

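View pics/scene_f.png

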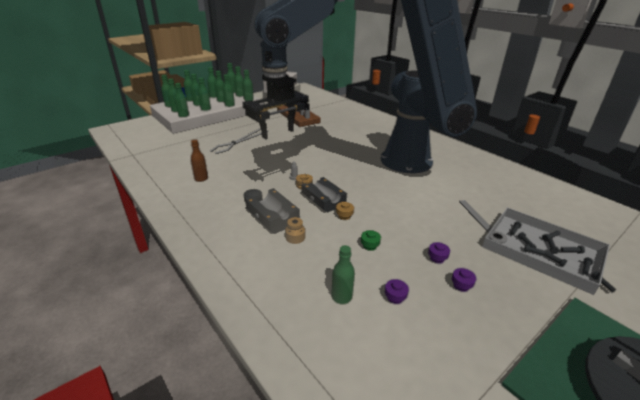

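The final views show both rows laid out and upright: baffle at scene (345,210), ring (304,181), plunger (293,170), blow head (295,232) and bottom plate (254,197). The bottles at (343,275) and (199,160) and the look-alikes haven't moved. The scene network's "green bottle" at (297,230) is really the blow head.

```bash
python3 -c "
from rig import bot
print(bot.hand_in())"
```

```text
the job is handed in; nothing more can be done
None
```

I laid all five parts out upright in line with the two mould halves and handed the job in at about 56 s, with the gripper open and clear above the work.

- **Blank mould:** the baffle is off the baffle end, the neck ring off the neck end, and the plunger beyond the ring.
- **Blow mould:** the bottom plate is off the base end and the blow head off the neck end.
- **Position:** the last wrist views put every part within about 2 mm of its cavity line. The blow head is the furthest off, at roughly 1.6 mm. Gaps come out at 19–21 mm.
- **Plunger:** in that last view it was partly hidden by a finger. Its place rests mainly on the gripper's position at release, and the side camera agreed within about 4 mm.
- **Bottles and look-alikes:** both bottles and the green and purple look-alikes stand in the same place as before in the pictures.
- **Disagreement:** the scene network once labelled the blow head as the green bottle. The picture and the side camera show the bottle in its original place.

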